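# Lock a bracket into the over-centre clamp jig

### The job

Load the green angle bracket into the plywood paint jig: slide it, grooved end first, between the guide strips until it is gently but fully home against the stop, then throw the red clamp lever past its centre so that it snaps over and its nose locks into the bracket's groove. Do not force the bracket or the lever, let go of everything at the end, and leave the tape, the jar and the wood offcut alone.

Things in the scene. Friction and masses are not known exactly. Their poses are not given: they have to be found in the camera images.
- bracket: Green aluminium angle bracket, loose, about 0.45 kg. Origin: centre of underside, z up. Foot plate 120 (x) by 50 (y) by 18 mm thick. Upright leg at the rear (x -60 to -48 mm), 50 wide, top at z = 80: grip it from above across its 12 mm. Groove across the plate's top along y: x 23 to 37, floor at z = 6. The +x end is the front and goes in first.
- jig: Plywood board fixed on the table, x -130 to 140, y -60 to 120 mm, top at z = 18; origin at table height, z up. The bracket, its x along the jig's +x, slides on the board top. Blue clamp head on it carries stop and lever. Keep bracket-on-jig force under 25 N in the guides, robot-on-jig or lever under 20 N.
- mouth (a point): Point on the board top at jig (-17, 0) mm, axes as the jig's: entry of the guides, two aluminium strips 12 mm high, inner faces at y = +-27 from jig x = 10 to 70, flared to about y = +-37 here. The bracket can be lowered with its origin at jig x = -50, y = 0 and slid in towards +x, on the board (drag 2 to 7 N) or 1 to 2 mm above it.
- home (a point): Point on the board at jig (20, 0, 18) mm: NOMINAL place of the bracket's origin when home on the stop (stop face then at jig x = 80, 26 mm high). The blue head with stop and lever was bolted by hand anywhere -25 to +25 mm from nominal along jig x; no entry measures this: feel for the stop. The nose (10 mm) meets the groove (14 mm) only if the bracket is home.
- pivot (a point): Point on the lever's axis (parallel to jig x) at jig (50, 75, 49) mm, NOMINAL: shifted along x with the head like the stop; the nose is at the same x. Handle: bar with red paddle 45 mm wide along x, 14 thick, reaching 102 mm from the axis; when open its top is near jig y = 119, z = 141. Push it towards jig -y; locked, it leans 0.35 rad to -y.
- catch (a joint): Lever angle, rad. 0 = open, handle leaning 0.45 rad to jig +y, nose raised clear of the plate; grows as it closes. Spring goes over centre at about 0.42, then it snaps shut alone. About 0.80 = locked, nose at the groove's floor; 0.65 = nose on top of the plate, not locked; 0.95 = nothing under it. Push at the paddle's top: about 10 N at first, none at centre.
- tape: Roll of green masking tape lying flat, 90 mm across, 25 high; origin at the centre of its underside. Bystander.
- jar: Small amber jar, 60 mm across, 75 high, white cap; origin at the centre of its underside. Bystander.
- offcut: Pale wood offcut, 60 by 45 by 40 mm high; origin at the centre of its underside. Bystander.
Things that resemble listed ones, but are neither listed nor needed, are in the scene too. Of the things like the bracket, leave any that is blue; of the rest the larger one is meant.

How it is judged (in metres and radians):
On the way:
1. the bracket lies on the board between the guide strips under the open lever (x of bracket in the frame of jig above -0.012 m and y of bracket in the frame of jig between -0.005 and 0.005 m and z of bracket in the frame of jig below 0.022 m and value of joint catch below 0.2 rad), for 0.1 s.
At the end, for the whole second after the job is handed in: The lever is snapped over with its nose in the bracket's groove (lever angle between 0.74 and 0.88 rad), the bracket lies flat (within 0.06 rad) and at rest on the board between the guides, within 5 mm of their centre line, its origin -12 to 52 mm along the jig's x (value of joint catch between 0.74 and 0.88 rad and x of bracket in the frame of jig between -0.012 and 0.052 m and y of bracket in the frame of jig between -0.005 and 0.005 m and z of bracket in the frame of jig between 0.014 and 0.022 m and angle between bracket's own z axis and vertical below 0.06 rad and linear speed of bracket below 0.02 m/s); the robot touches nothing.
It fails at once if the bracket is pressed on the jig (guides, stop, board) with more than 25 N while it is in the guides and the lever is open (contact force between bracket and jig above 25 N and value of joint catch below 0.2 rad and x of bracket in the frame of jig above -0.03 m).
It fails at once if the robot loads jig or lever with more than 20 N (contact force between any of the fingers, the arm and jig above 20 N).
It fails at once if the tape is moved by more than 30 mm (distance of tape from where it was at the start of the episode above 0.03 m).
It fails at once if the jar is moved by more than 30 mm (distance of jar from where it was at the start of the episode above 0.03 m).
It fails at once if the offcut is moved by more than 30 mm (distance of offcut from where it was at the start of the episode above 0.03 m).
It also fails if it takes over 61 s, if anything falls off the work surface, if the arm or the gripper's body presses on something with over 40 N, if the wrist force passes 120 N, or if a joint passes its speed limit or range.

### The arm

A 6-joint arm with a two-finger parallel gripper is mounted at the origin on the work surface. World frame = base frame: x ahead of the robot, y to its left, z up, the work surface at z = 0. Lengths are in mm, angles in degrees, forces in N, time in s.
With the tool pointing down it reaches from about 325 to 775 mm from the base axis. Payload 5.5 kg.
Tool frame: the origin (TCP) lies at the centre of the arm's flange, where the gripper is bolted on; the fingertips stand 173 mm ahead of it and the grasp point (between the pads) lies 155 mm ahead of it; z points along the fingers, y is the line along which they close (so a half turn about z gives the same grasp; the last joint's range is limited). The gripper opens to 85 mm and grips with 20 to 120 N. Pads are 22 mm wide; open, the fingers measure 114 mm over their backs; the gripper's body (76 mm by 85 mm) begins 54 mm behind the grasp point. The pads swing forward as they close: fully open they stand 13 mm farther back than shut.
Start: joints at [-66.389, 5.22, 70.514, -0, 104.267, -3.249], TCP at [271.092, -535.282, 404.675] pointing down, gripper open.
Joint ranges: [-164.24, 164.24], [-49.07, 125.15], [9.68, 141.18], [-86.29, 266.29], [3.28, 154.24], [-151.56, 151.56]. Speed limits (degrees/s): [147.25, 147.25, 172.46, 180, 180, 180].

### API

Orientations are given as a 3x3 rotation matrix whose columns are the frame's x, y, z axes.
In Python, from station import arm, get_image, get_calibration, cut_out, mark_of gives the robot as it stands.
- The arm moves only by the shell command python3 -m handwheel 'ROWS' [OPENING]. ROWS is JSON, a list of rows, each a list of 6 numbers: the shift along the tool's x, y, z as a fraction of full scale, then the turn, a rotation vector about the tool's x, y, z as a fraction of full scale. In form: [[x, y, z, wx, wy, wz], ...]. A call has 1 to 12 rows; each row shifts and turns the commanded pose from where the row before left it, along the tool's axes as they then stand; what a row does not reach is not made up. Full scale, the value 1, is 500 mm for a shift and 0.08 rad for a turn. A row lasts 1/12 s, in which the tool goes at most 41.7 mm and 7.16 degrees, less where a joint would pass 70% of its speed; a pose out of reach is approached as far as the arm can. A call with a number of a shift or a turn outside -1 to 1 is refused whole. A call with a gripper value outside its range is refused whole. OPENING is the closure, from -1 (fully open) to 1 (shut), so that 0 is half open, set as the call begins (- or left out, the last holds). The fingers move at their own pace and stop on an object; the grip force is fixed at half the most. Time passes only in rows, so rows that do not move let the fingers close. It gives the time, the measured TCP pose, the force, the opening and the grip force at its end, in the units of the state.
- arm.sense(): the state, without advancing time (a new reading comes with each control period).
- get_image(name): name is "scene" or "top"; returns the picture (400x640x3 uint8, red, green, blue); there is no depth.
- get_calibration(name): a dict with "mtx" (3x3 intrinsics, pixels), "rvec" (rotation vector, rad) and "tvec" (3), from world to camera coordinates, as OpenCV has them. Camera axes: x right, y down, z forward; pixel columns grow to the right and rows downward; lengths in mm; the calibration is good to about 2 mm. A picture is of the moment at which its call begins. get_calibration takes no time and is no camera call.
- arm.hand_in(): hands the job in; it is judged then, once.
Trained networks look in the newest picture that a camera, given by its name, has taken for a name from the list of things; names that differ only in an ending like _2 or _b are one class to them, and where a whole thing is asked for, a point or a joint stands for the part that bears it (a point fixed in the world has none). Each returns a list of dicts, best first, with "conf" (0 to 1); they miss things now and then, are a little off and sometimes report something else, mostly with a low value. They report only what shows in the picture. A call takes as long as a camera call. They do not tell look-alikes from the thing itself.
- cut_out(camera, name): "pixels" (400x640 bool, what is visible of it).
- mark_of(camera, name): "location" ([x, y, z] in mm, in the coordinates of the camera as it stood for that picture, good to about 4 mm: a listed point, or the origin of a listed thing).
The state is a dict: "clock": time; "q": joint angles; "qvel": joint speeds; "joint_efforts": joint torques, N m; "tcp_pos": TCP position; "eef_rot": TCP orientation; "ft_force": force on the tool from outside, world axes, zero at the start; "torque": the same for the moment, N m; "width": finger opening in mm; "grip_force": force on a finger pad.
Only numpy, scipy, OpenCV 4.12 (cv2) and the standard library are available. Lean on these libraries where they do the work, as an engineer would, in place of code of your own. Each camera call takes 0.05 s, during which the arm holds its last target. There are 200 camera calls.

## Working session

There is one attempt and no reset: what is moved stays moved. The work goes in short steps, Python scripts to look and compute and a shell command to move; the robot and the scene stay as the last step left them, time stands still between calls to the robot, and variables do not carry over. Pictures are saved under pics/ and viewed, at most 10 in all, crops included, and the job is handed in when it is done.

```bash
mkdir -p pics; cat > h.py <<'E'
import numpy as np, cv2
from station import arm,get_image,get_calibration,cut_out,mark_of
def cal(c):
    k=get_calibration(c); return np.array(k["mtx"],float),cv2.Rodrigues(np.array(k["rvec"],float))[0],np.array(k["tvec"],float).ravel()
def w(c,p):
    K,R,t=cal(c); return R.T@(np.array(p)-t)
def ray(c,u,v,z):
    K,R,t=cal(c); d=R.T@np.linalg.solve(K,[u,v,1.]); o=-R.T@t
    return o+d*(z-o[2])/d[2]
def proj(c,P):
    K,R,t=cal(c); q=K@(R@np.array(P,float)+t); return q[:2]/q[2]
def snap(c,n):
    i=get_image(c); cv2.imwrite(f'pics/{n}.png',i[:,:,::-1]); return i
E
python3 - <<'E'
from h import *
for c in ("scene","top"):
    snap(c,c+"0"); print(c, np.round(w(c,[0,0,0])))
    for n in ("bracket","jig","mouth","home","pivot","tape","jar","offcut"):
        for m in mark_of(c,n)[:3]:
            P=w(c,m["location"]); print(n,round(m["conf"],2),P.round(),proj(c,P).round())
E
```

```text
scene [904. 471. 823.]
bracket 0.79 [ 476. -138.   -4.] [326. 163.]
bracket 0.78 [ 502. -362.   -4.] [282. 124.]
bracket 0.65 [ 507. -254.   -4.] [298. 144.]
jig 0.7 [540.  96.   3.] [354. 226.]
mouth 0.78 [520.  99.  18.] [361. 220.]
pivot 0.65 [607. 151.  50.] [347. 245.]
tape 0.83 [ 765. -173.    4.] [234. 194.]
tape 0.57 [520. 101.  16.] [362. 221.]
tape 0.52 [ 676. -353.   -1.] [236. 145.]
offcut 0.7 [425. 404.   2.] [471. 298.]
offcut 0.45 [558.  93.  15.] [348. 226.]
top [ 525.   11. 1339.]
bracket 0.96 [ 508. -250.    1.] [420. 235.]
bracket 0.83 [ 505. -375.   -2.] [467. 237.]
bracket 0.8 [ 476. -137.    2.] [376. 247.]
jig 0.92 [544.  93.  -1.] [287. 219.]
mouth 0.89 [521.  99.  18.] [284. 227.]
home 0.56 [422. 409.  -2.] [163. 263.]
home 0.35 [542.  92.  -3.] [288. 219.]
pivot 0.65 [612. 154.  48.] [262. 190.]
tape 0.65 [ 767. -167.   -4.] [389. 135.]
jar 0.93 [ 671. -365.    2.] [465. 173.]
offcut 0.96 [422. 405.  -1.] [165. 263.]
```

```bash
python3 -c "
from h import *
print(arm.sense())"; ls
```

```text
{'clock': 0.9, 'q': array([-6.63887491e+01,  5.21869434e+00,  7.05148384e+01, -5.05741775e-04,
        1.04266382e+02, -3.24890864e+00]), 'qvel': array([-0.03065898,  0.09213893, -0.00713976, -0.02272214,  0.06185346,
        0.02773209]), 'joint_efforts': array([-2.26821298e-04, -4.58462155e+01, -4.18103528e+01, -3.50893288e-04,
        6.36579352e-04, -1.65898271e-06]), 'tcp_pos': array([ 271.08769931, -535.27908669,  404.67605943]), 'eef_rot': array([[ 8.92112896e-01,  4.51812550e-01, -7.24591809e-06],
       [ 4.51812550e-01, -8.92112896e-01, -4.78198523e-06],
       [-8.62473791e-06,  9.92273967e-07, -1.00000000e+00]]), 'ft_force': array([-0.22358218,  0.97516004,  0.11121851]), 'torque': array([ 0.00728011, -0.04967464,  0.02171404]), 'grip_force': 0.0, 'width': 85.61189863902}
h.py
pics
```

View pics/scene0.png

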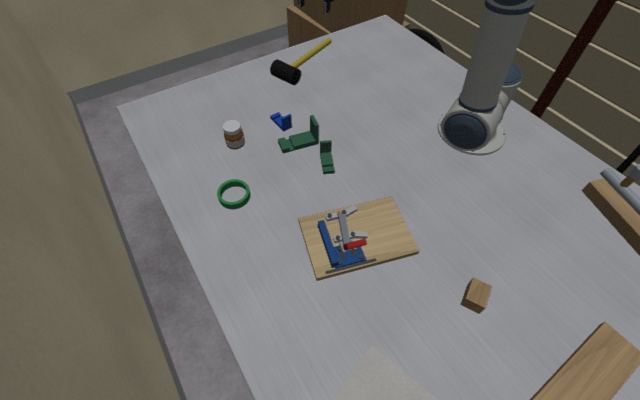

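View pics/top0.png

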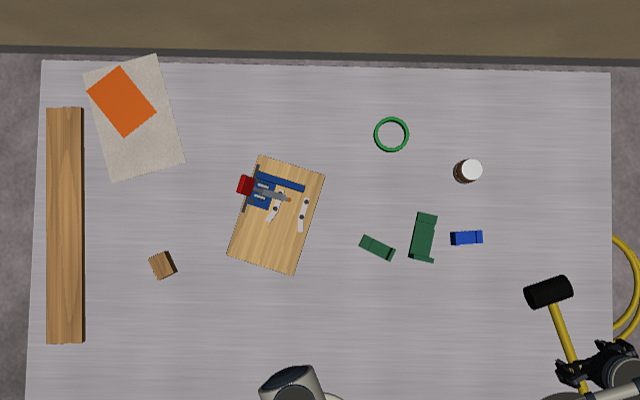

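The top view shows the meant bracket, the larger green one, at about (423,237) with its leg at row 258. The jig is at (280,215) with its +x up and slightly right, and its paddle at (245,185). The blue and the small green brackets are decoys. Next I measure the yaw of both.

```bash
python3 - <<'E'
from h import *
i=snap("top","top1")
cr=np.hstack([cv2.resize(i[140:290,215:345],None,fx=3,fy=3,interpolation=2),cv2.resize(i[140:290,345:475],None,fx=3,fy=3,interpolation=2)])
cv2.imwrite('pics/crop.png',cr[:,:,::-1])
# board: wood colour; hull of cut_out
for n in ("jig","bracket"):
    for m in cut_out("top",n)[:3]:
        p=np.argwhere(m["pixels"])[:,::-1].astype(np.float32)
        z=18
        q=np.array([ray("top",u,v,z)[:2] for u,v in p],np.float32)
        (c,s,a)=cv2.minAreaRect(q); print(n,m["conf"],np.round(c),np.round(s),round(a,1),len(p),np.round(cv2.boxPoints((c,s,a))).tolist())
E
```

```text
Traceback (most recent call last):
  File "h.py", line 8, in ray
    K,R,t=cal(c); d=R.T@np.linalg.solve(K,[u,v,1.]); o=-R.T@t
          ~~~^^^
  File "h.py", line 4, in cal
    k=get_calibration(c); return np.array(k["mtx"],float),cv2.Rodrigues(np.array(k["rvec"],float))[0],np.array(k["tvec"],float).ravel()
ValueError: time passes only in moves, steps and waits
```

View pics/crop.png

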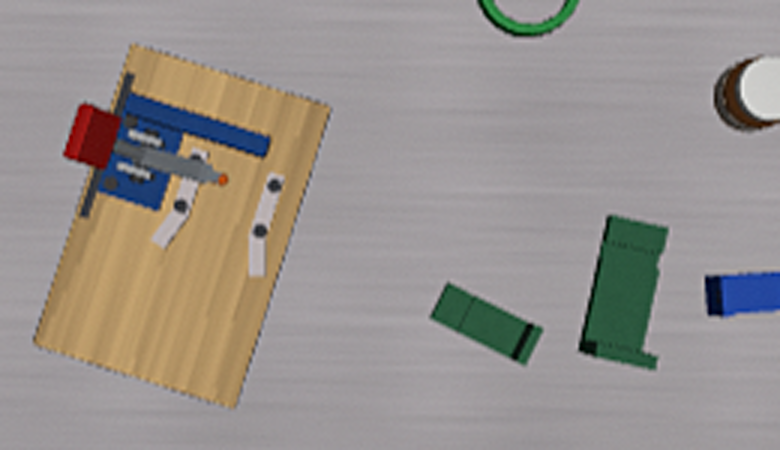

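The crop (3x from pixel (215,140)) shows the board corners at about (135,43), (330,107), (237,408) and (35,345). The bracket's plate front is at the top, and its leg is at the bottom.

```bash
sed -i 's/^def cal/import functools\n@functools.lru_cache\ndef cal/' h.py; python3 - <<'E'
from h import *
from scipy.optimize import least_squares
i=get_image("top")
# jig from corners (z=18 top)
cor=np.array([[135,43],[330,107],[237,408],[35,345]])/3.+[215,140]-1/3
W=np.array([ray("top",u,v,18)[:2] for u,v in cor])
J=np.array([[140,120],[140,-60],[-130,-60],[-130,120]],float)
R2=lambda a:np.array([[np.cos(a),-np.sin(a)],[np.sin(a),np.cos(a)]])
s=least_squares(lambda p:(J@R2(p[2]).T+p[:2]-W).ravel(),[540,95,-.3])
print("jig corners",s.x[:2].round(1),np.degrees(s.x[2]).round(2),np.abs(s.fun).max().round(1))
for n in ("jig","bracket"):
    for m in cut_out("top",n)[:3]:
        p=np.argwhere(m["pixels"])[:,::-1].astype(float)
        q=np.array([ray("top",u,v,18)[:2] for u,v in p],np.float32)
        (c,sz,a)=cv2.minAreaRect(q); print(n,round(m["conf"],2),np.round(c),np.round(sz),round(a,1),len(p))
        if n=="bracket" and c[1]<-210 and c[1]>-300:
            # silhouette fit: IoU of projected model
            from scipy.optimize import minimize
            box=lambda x0,x1,z0,z1:np.array([[x,y,z] for x in(x0,x1) for y in(-25,25) for z in(z0,z1)],float)
            S=8
            def mask(pp):
                im=np.zeros((60*S,60*S),np.uint8); A=R2(pp[2])
                for b in (box(-60,60,0,18),box(-60,-48,0,80)):
                    X=np.c_[b[:,:2]@A.T+pp[:2],b[:,2]]
                    uv=np.array([proj("top",x) for x in X]); uv=(uv-o+.5)*S
                    cv2.fillConvexPoly(im,cv2.convexHull(uv.astype(np.int32)),1)
                return im
            o=p.mean(0).round()-30; 
            ob=np.kron(m["pixels"][int(o[1]):int(o[1])+60,int(o[0]):int(o[0])+60].astype(np.uint8),np.ones((S,S),np.uint8))
            f=lambda pp:(mask(pp)!=ob).sum()/S/S
            r=min((minimize(f,[c[0],c[1],a0],method="Nelder-Mead",options=dict(initial_simplex=np.array([c[0],c[1],a0])+np.array([[0,0,0],[10,0,0],[0,10,0],[0,0,.1]]))) for a0 in(-.3,-.15,0,.15)),key=lambda r:r.fun)
            print("fit",r.x[:2].round(1),np.degrees(r.x[2]).round(1),r.fun)
m=mark_of("top","pivot")[0];P=w("top",m["location"]);print("pivot in jig",(R2(s.x[2]).T@(P[:2]-s.x[:2])).round(1))
E
```

```text
jig corners [539.6  92.9] -16.34 2.8
jig 0.96 [556. 134.] [206. 273.] 73.6 7647
jig 0.29 [610. 152.] [138.  49.] 72.8 532
bracket 0.88 [ 475. -137.] [88. 38.] 67.6 458
bracket 0.78 [ 502. -258.] [ 67. 123.] 79.9 1059
fit [ 503.4 -255.2] -11.1 56.703125
pivot in jig [53.8 78. ]
```

```bash
cat >> h.py <<'E'
def go(x,y,z,yaw=None):
    "grasp-point target (world mm) -> fractions in tool axes; yaw (deg) of tool y"
    s=arm.sense(); R=np.array(s["eef_rot"]); g=s["tcp_pos"]+155*R[:,2]
    d=R.T@(np.array([x,y,z])-g)/500; print("grasp",g.round(1),"yaw",np.degrees(np.arctan2(R[1,1],R[0,1])).round(2),"shift total",d.round(4),"F",s["ft_force"].round(1),"t",s["clock"])
E
python3 -m handwheel '[[0,0,0,0,0,-0.938],[0,0,0,0,0,-0.938],[0,0,0,0,0,-0.938],[0,0,0,0,0,-0.938],[0,0,0,0,0,-0.938],[0,0,0,0,0,-0.938],[0,0,0,0,0,-0.938],[0,0,0,0,0,-0.938],[0,0,0,0,0,-0.938],[0,0,0,0,0,-0.938],[0,0,0,0,0,-0.938],[0,0,0,0,0,-0.938]]' -1
python3 -c "
from h import *
go(450.4,-244.8,150)"
```

```text
clock: 2.2
tcp_pos: [271.1, -535.3, 404.7]
eef_rot: [[0.197, 0.98, -0.0], [0.98, -0.197, 0.0], [0.0, -0.0, -1.0]]
ft_force: [-0.4, -0.5, -0.4]
width: 85.6
grip_force: 0.0
grasp [ 271.1 -535.3  249.7] yaw -11.33 shift total [0.6401 0.2375 0.1994] F [-0.4 -0.5 -0.4] t 2.2
```

```bash
python3 -m handwheel '[[0.0533,0.0198,0.0166,0,0,0],[0.0533,0.0198,0.0166,0,0,0],[0.0533,0.0198,0.0166,0,0,0],[0.0533,0.0198,0.0166,0,0,0],[0.0533,0.0198,0.0166,0,0,0],[0.0533,0.0198,0.0166,0,0,0],[0.0533,0.0198,0.0166,0,0,0],[0.0533,0.0198,0.0166,0,0,0],[0.0533,0.0198,0.0166,0,0,0],[0.0533,0.0198,0.0166,0,0,0],[0.0533,0.0198,0.0166,0,0,0],[0.0533,0.0198,0.0166,0,0,0]]'
python3 - <<'E'
from h import *
i=snap("scene","s2")
c=cv2.resize(i[90:200,230:410],None,fx=4,fy=4,interpolation=2)
# draw expected bracket leg/plate model
a=np.radians(-11.3); A=np.array([[np.cos(a),-np.sin(a)],[np.sin(a),np.cos(a)]])
for P in [(-60,-25,80),(-60,25,80),(-48,-25,80),(-48,25,80),(60,25,18),(60,-25,18),(60,25,0)]:
    q=proj("scene",np.r_[A@P[:2]+[503.4,-255.2],P[2]]); print(P,q.round(1))
    cv2.circle(c,tuple(int(v) for v in (q-[230,90]+.5)*4),3,(255,0,0),1)
cv2.imwrite('pics/c2.png',c[:,:,::-1])
go(450.4,-244.8,55)
E
```

```text
clock: 3.2
tcp_pos: [452.0, -244.4, 304.9]
eef_rot: [[0.2, 0.98, 0.0], [0.98, -0.2, -0.0], [-0.0, 0.0, -1.0]]
ft_force: [-0.2, -0.8, -0.6]
width: 85.5
grip_force: 0.0
(-60, -25, 80) [313.  113.2]
(-60, 25, 80) [319.  123.5]
(-48, -25, 80) [309.4 114.1]
(-48, 25, 80) [315.2 124.5]
(60, 25, 18) [282.5 148.4]
(60, -25, 18) [277.5 137.7]
(60, 25, 0) [282.9 152.5]
grasp [ 453.7 -240.2  147.9] yaw -11.36 shift total [-0.0112 -0.0045  0.1857] F [ 0.9  2.8 -2.1] t 3.25
```

View pics/c2.png

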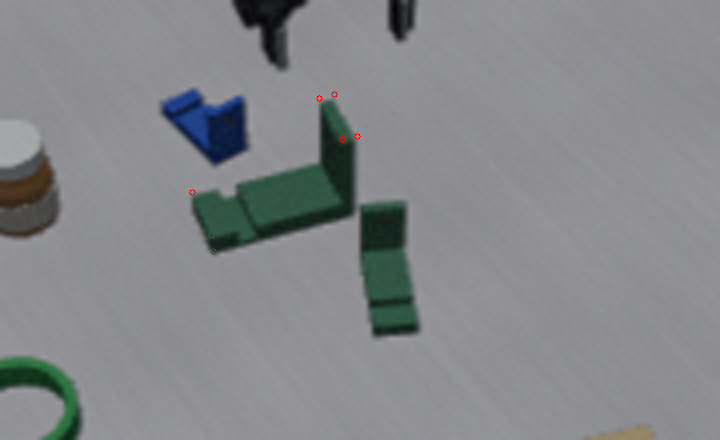

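The scene crop shows the projected model (red) on the bracket to within about 1-2 px, with the fingers above it. I go down.

```bash
python3 -m handwheel '[[0,0,0.03,0,0,0],[0,0,0.04,0,0,0],[0,0,0.04,0,0,0],[0,0,0.035,0,0,0],[0,0,0.02,0,0,0],[0,0,0.01,0,0,0],[0,0,0.01,0,0,0],[0,0,0,0,0,0],[0,0,0,0,0,0]]' -1
python3 -c "
from h import *
go(450.4,-244.8,55)"
```

```text
clock: 4.0
tcp_pos: [451.7, -245.9, 213.4]
eef_rot: [[0.2, 0.98, 0.001], [0.98, -0.2, -0.001], [-0.0, 0.001, -1.0]]
ft_force: [-0.6, 0.7, 0.2]
width: 85.2
grip_force: 0.0
grasp [ 451.8 -246.    58.4] yaw -11.55 shift total [ 0.0019 -0.0033  0.0069] F [-0.6  0.7  0.2] t 4.0
```

```bash
python3 -m handwheel '[[0,0,0,0,0,0],[0,0,0,0,0,0],[0,0,0,0,0,0],[0,0,0,0,0,0],[0,0,0,0,0,0],[0,0,0,0,0,0],[0,0,0,0,0,0],[0,0,0,0,0,0],[0,0,0,0,0,0],[0,0,0,0,0,0]]' 1
python3 -m handwheel '[[0,0,-0.01,0,0,0],[0,0,-0.02,0,0,0],[0,0,-0.04,0,0,0],[0,0,-0.04,0,0,0],[0,0,-0.04,0,0,0],[0,0,-0.02,0,0,0],[0,0,0,0,0,0]]'
python3 - <<'E'
from h import *
a=np.radians(-16.35); A=np.array([[np.cos(a),-np.sin(a)],[np.sin(a),np.cos(a)]])
def J(x,y): return A@[x,y]+[539.6,92.9]
print(J(-50-54,0),J(-90-54,0))
go(*J(-75-54,0),143)
E
```

```text
clock: 4.83
tcp_pos: [451.8, -245.8, 213.0]
eef_rot: [[0.2, 0.98, 0.001], [0.98, -0.2, -0.001], [-0.0, 0.001, -1.0]]
ft_force: [2.7, -0.2, 1.4]
width: 11.0
grip_force: 60.7
clock: 5.42
tcp_pos: [451.7, -246.0, 300.5]
eef_rot: [[0.2, 0.98, 0.003], [0.98, -0.2, -0.002], [-0.002, 0.004, -1.0]]
ft_force: [-0.5, 0.3, -4.5]
width: 11.5
grip_force: 59.9
[439.80576014 122.17643577] [401.4233602  133.43660337]
grasp [ 452.2 -246.3  145.5] yaw -11.55 shift total [ 0.7212 -0.2218  0.0031] F [-0.5  0.3 -4.5] t 5.4167
```

```bash
python3 -m handwheel '[[0.03,-0.009,0,0,0,0],[0.06,-0.0185,0,0,0,0],[0.07,-0.0215,0,0,0,0],[0.07,-0.0215,0,0,0,0],[0.07,-0.0215,0,0,0,0],[0.07,-0.0215,0,0,0,0],[0.07,-0.0215,0,0,0,0],[0.07,-0.0215,0,0,0,0],[0.07,-0.0215,0,0,0,0],[0.07,-0.0215,0,0,0,0],[0.05,-0.0155,0,0,0,0],[0.022,-0.007,0,0,0,0]]'
python3 -m handwheel '[[0,0,0,0,0,0.35],[0,0,0,0,0,0.35],[0,0,0,0,0,0.35],[0,0,0,0,0,0],[0,0,0,0,0,0]]'
python3 - <<'E'
from h import *
a=np.radians(-16.35); A=np.array([[np.cos(a),-np.sin(a)],[np.sin(a),np.cos(a)]])
def J(x,y): return A@[x,y]+[539.6,92.9]
i=snap("top","t3"); s=snap("scene","s3")
go(*J(-75-54,0),143)
for c in("top","scene"):
    for m in mark_of(c,"bracket"):
        print(c,round(m["conf"],2),w(c,m["location"]).round(1))
    for m in mark_of(c,"mouth")[:1]:
        P=w(c,m["location"]);print(c,"mouth",P.round(1),"expect",J(-17,0).round(1))
    for m in mark_of(c,"pivot")[:1]:
        P=w(c,m["location"]);print(c,"pivot jig",(A.T@(P[:2]-[539.6,92.9])).round(1))
t=cv2.resize(i[130:290,210:340],None,fx=3.5,fy=3.5,interpolation=2);u=cv2.resize(s[130:290,280:430],None,fx=2,fy=2)
cv2.imwrite('pics/c3.png',t[:,:,::-1])
E
```

```text
clock: 6.42
tcp_pos: [413.4, 133.4, 295.5]
eef_rot: [[0.196, 0.98, -0.004], [0.981, -0.196, 0.001], [0.0, -0.004, -1.0]]
ft_force: [-0.2, -0.8, -4.1]
width: 11.4
grip_force: 60.0
clock: 6.83
tcp_pos: [414.4, 130.4, 296.0]
eef_rot: [[0.281, 0.96, -0.003], [0.96, -0.281, -0.0], [-0.001, -0.003, -1.0]]
ft_force: [-0.7, -0.2, -3.7]
width: 11.4
grip_force: 60.0
grasp [414.4 130.2 141.7] yaw -16.32 shift total [-0.0011  0.0032 -0.0027] F [ 0.1  0.1 -4.3] t 6.9333
top 0.71 [ 471.  -135.8   -2.5]
top 0.58 [468.1 120.2  82.9]
top 0.56 [ 503.2 -371.     0.6]
top mouth [521.  100.1  19.3] expect [523.3  97.7]
top pivot jig [-17.4   2.7]
scene 0.96 [ 477.9 -137.    -1.8]
scene 0.71 [ 504.9 -365.5   -4.6]
scene 0.7 [537.5 100.5  -2.1]
scene 0.65 [469.5 121.3  79.6]
scene mouth [520.   97.5  18.3] expect [523.3  97.7]
scene pivot jig [ 257.4 -393.2]
```

View pics/c3.png

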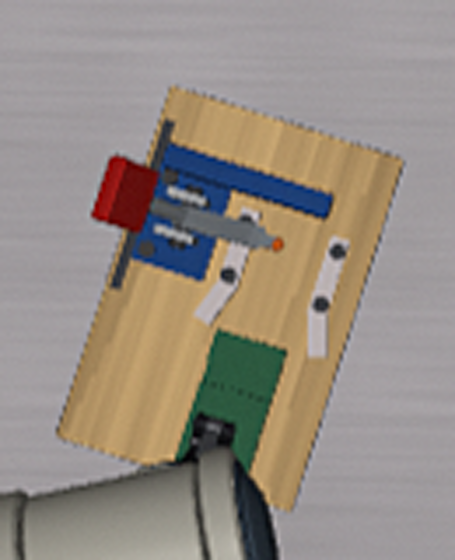

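The crop (3.5x from pixel (210,130)) shows the held bracket with plate front corners at (218,330) and (287,351). The strip screws are at (247,217), (229,275), (338,251) and (321,304). I use these for the lateral alignment.

```bash
python3 - <<'E'
from h import *
a=np.radians(-16.35); A=np.array([[np.cos(a),-np.sin(a)],[np.sin(a),np.cos(a)]])
f=lambda x,y,z:(A.T@(ray("top",210+x/3.5-.4,130+y/3.5-.4,z)[:2]-[539.6,92.9])).round(1)
s=arm.sense();g=s["tcp_pos"]+155*np.array(s["eef_rot"])[:,2]
print("grasp jig",(A.T@(g[:2]-[539.6,92.9])).round(1))
print("front corners",f(218,330,102),f(287,351,102))
for p in((247,217),(229,275),(338,251),(321,304)):print(f(*p,30))
print("entry inner",f(208,325,30),f(309,357,30),"nose",f(278,244,90),"stop",f(160,165,44),f(327,216,44))
# refined edge fit: green plate mask in fresh image
i=get_image("top").astype(int); 
g_=(i[...,1]>i[...,0]+15)&(i[...,1]>i[...,2]+5); g_[:, :255]=0; g_[:,300:]=0; g_[:215]=0; g_[255:]=0
p=np.argwhere(g_)[:,::-1]
q=np.array([A.T@(ray("top",u,v,102)[:2]-[539.6,92.9]) for u,v in p]); print(len(p),np.percentile(q[:,0],[0,2,98,100]).round(1))
for x in (-60,-45,-30): k=q[abs(q[:,0]-x)<6]; print(x,len(k),k[:,1].min().round(1) if len(k) else'',k[:,1].max().round(1) if len(k) else '')
E
```

```text
grasp jig [-130.     0.7]
front corners [-18.8  25.8] [-18.2 -23.4]
[63.7 37.1]
[19.8 36.7]
[ 60.1 -33.1]
[ 19.9 -33. ]
entry inner [-19.2  40.1] [-19.1 -36.4] nose [49.9  5.6] stop [ 79.8 106.7] [ 81.1 -18.5]
543 [-94.  -82.7 -18.8 -17.5]
-60 106 -22.4 26.6
-45 103 -22.6 26.4
-30 104 -22.0 26.3
```

Bracket centre y (about 1.6-2) matches the guide centre (about 1.9) in the same camera frame, so it is aligned. I lower it.

```bash
python3 -m handwheel '[[0,0,0.01,0,0,0],[0,0,0.03,0,0,0],[0,0,0.03,0,0,0],[0,0,0.03,0,0,0],[0,0,0.015,0,0,0],[0,0,0.006,0,0,0],[0,0,0.003,0,0,0],[0,0,0,0,0,0],[0,0,0,0,0,0],[0,0,0,0,0,0]]'
python3 - <<'E'
from h import *
a=np.radians(-16.35); A=np.array([[np.cos(a),-np.sin(a)],[np.sin(a),np.cos(a)]])
J=lambda x,y:A@[x,y]+[539.6,92.9]
go(*J(-54-50,.7),77.5)
E
```

```text
clock: 8.12
tcp_pos: [415.3, 130.3, 236.6]
eef_rot: [[0.282, 0.96, 0.002], [0.96, -0.282, 0.0], [0.001, 0.002, -1.0]]
ft_force: [0.2, 0.1, -4.3]
width: 11.4
grip_force: 60.0
grasp [415.6 130.3  81.6] yaw -16.36 shift total [-0.0005  0.0511  0.0082] F [ 0.2  0.1 -4.3] t 8.1167
```

```bash
python3 -m handwheel '[[0,0,0.004,0,0,0],[0,0,0.003,0,0,0],[0,0,0,0,0,0],[0,0,0,0,0,0]]'
python3 -m handwheel '[[0,0.01,0,0,0,0],[0,0.02,0,0,0,0],[0,0.02,0,0,0,0],[0,0.02,0,0,0,0],[0,0.02,0,0,0,0],[0,0.01,0,0,0,0],[0,0,0,0,0,0],[0,0,0,0,0,0]]'
python3 -c "
from h import *
go(530,97.5,75)"
```

```text
clock: 8.45
tcp_pos: [415.0, 130.2, 232.0]
eef_rot: [[0.282, 0.96, -0.0], [0.96, -0.282, -0.0], [-0.0, -0.0, -1.0]]
ft_force: [-0.8, -0.6, -4.3]
width: 11.3
grip_force: 60.1
clock: 9.12
tcp_pos: [463.1, 116.0, 231.9]
eef_rot: [[0.282, 0.959, -0.001], [0.959, -0.282, -0.0], [-0.0, -0.001, -1.0]]
ft_force: [0.0, 0.1, -4.3]
width: 11.4
grip_force: 60.0
grasp [462.9 116.   76.9] yaw -16.38 shift total [0.0023 0.1391 0.0037] F [ 0.   0.1 -4.3] t 9.1167
```

```bash
for k in 1; do python3 -m handwheel '[[0,0.005,0,0,0,0],[0,0.006,0,0,0,0],[0,0.006,0,0,0,0],[0,0.006,0,0,0,0],[0,0.005,0,0,0,0],[0,0,0,0,0,0]]'; done; python3 -m handwheel '[[0,0.005,0,0,0,0],[0,0.006,0,0,0,0],[0,0.005,0,0,0,0],[0,0.004,0,0,0,0],[0,0,0,0,0,0]]'
python3 -c "
from h import *
go(530,97.5,75)"
```

```text
clock: 9.62
tcp_pos: [476.8, 112.0, 232.2]
eef_rot: [[0.282, 0.959, 0.0], [0.959, -0.282, -0.0], [0.0, 0.0, -1.0]]
ft_force: [-0.2, -0.6, -4.2]
width: 11.3
grip_force: 60.0
clock: 10.03
tcp_pos: [486.4, 109.2, 232.1]
eef_rot: [[0.282, 0.959, 0.0], [0.959, -0.282, -0.0], [0.0, 0.0, -1.0]]
ft_force: [-0.3, -0.4, -4.4]
width: 11.3
grip_force: 60.0
grasp [486.4 109.2  77.1] yaw -16.37 shift total [0.0022 0.0903 0.0042] F [-0.3 -0.4 -4.4] t 10.0333
```

```bash
python3 -m handwheel '[[0,0.003,0,0,0,0],[0,0.003,0,0,0,0],[0,0.003,0,0,0,0],[0,0.002,0,0,0,0],[0,0.002,0,0,0,0],[0,0.002,0,0,0,0],[0,0.002,0,0,0,0],[0,0,0,0,0,0]]' | grep -E "tcp|ft"; python3 -m handwheel '[[0,0.002,0,0,0,0],[0,0.002,0,0,0,0],[0,0.002,0,0,0,0],[0,0,0,0,0,0]]'| grep -E "tcp|ft"
python3 -c "
from h import *
go(530,97.5,75)"
```

```text
tcp_pos: [494.3, 106.9, 232.1]
ft_force: [-0.3, 0.3, -4.0]
tcp_pos: [497.2, 106.0, 232.2]
ft_force: [-0.9, -1.2, -4.0]
grasp [497.2 106.   77.2] yaw -16.36 shift total [0.0021 0.0677 0.0043] F [-0.9 -1.2 -4. ] t 11.0333
```

```bash
python3 -m handwheel '[[0,0.002,0,0,0,0],[0,0.002,0,0,0,0],[0,0.002,0,0,0,0],[0,0,0,0,0,0]]'| grep -E "tcp|ft"; python3 -m handwheel '[[0,0.002,0,0,0,0],[0,0.002,0,0,0,0],[0,0,0,0,0,0]]'| grep -E "tcp|ft"

```

```text
tcp_pos: [500.1, 105.2, 232.1]
ft_force: [-0.6, 0.4, -4.1]
tcp_pos: [502.0, 104.6, 232.1]
ft_force: [0.4, -0.7, -4.1]
```

```bash
python3 -m handwheel '[[0,0.002,0,0,0,0],[0,0.002,0,0,0,0],[0,0,0,0,0,0]]'| grep -E "tcp|ft"

```

```text
tcp_pos: [503.9, 104.1, 232.1]
ft_force: [0.2, -0.5, -3.5]
```

```bash
python3 -m handwheel '[[0,0.002,0,0,0,0],[0,0,0,0,0,0]]'| grep -E "tcp|ft"; python3 -m handwheel '[[0,0.002,0,0,0,0],[0,0,0,0,0,0]]'| grep -E "tcp|ft"

```

```text
tcp_pos: [504.8, 103.8, 232.1]
ft_force: [0.1, -1.3, -4.6]
tcp_pos: [505.8, 103.5, 232.1]
ft_force: [-0.1, 0.2, -4.9]
```

```bash
python3 -m handwheel '[[0,0.002,0,0,0,0],[0,0,0,0,0,0]]'| grep -E "tcp|ft"; python3 -m handwheel '[[0,0.002,0,0,0,0],[0,0,0,0,0,0]]'| grep -E "tcp|ft"

```

```text
tcp_pos: [506.7, 103.2, 232.1]
ft_force: [-0.6, 0.3, -4.4]
tcp_pos: [507.5, 103.1, 232.1]
ft_force: [-1.2, 0.9, -4.2]
```

```bash
python3 -m handwheel '[[0,0.002,0,0,0,0],[0,0,0,0,0,0]]'| grep -E "tcp|ft"

```

```text
tcp_pos: [508.0, 103.1, 232.2]
ft_force: [-6.8, 0.9, -0.7]
```

Contact at origin x of about 20.8, near the nominal home. I settle it onto the board.

```bash
python3 -m handwheel '[[0,0,0.001,0,0,0],[0,0,0,0,0,0]]'| grep -E "tcp|ft"; python3 -c "
from h import *
go(530,97.5,75)"

```

```text
tcp_pos: [507.9, 103.1, 231.7]
ft_force: [-7.1, 1.8, -0.5]
grasp [507.5 103.2  76.7] yaw -16.34 shift total [0.0016 0.0463 0.0033] F [-7.1  1.8 -0.5] t 12.8667
```

```bash
python3 -m handwheel '[[0,0,0.0008,0,0,0],[0,0,0,0,0,0]]'| grep -E "tcp|ft"

```

```text
tcp_pos: [507.9, 103.1, 231.4]
ft_force: [-6.2, 2.1, 1.0]
```

```bash
python3 -m handwheel '[[0,0,0,0,0,0],[0,0,0,0,0,0],[0,0,0,0,0,0],[0,0,0,0,0,0],[0,0,0,0,0,0]]' 0
python3 -m handwheel '[[0,0,-0.02,0,0,0],[0,0,-0.04,0,0,0],[0,0,-0.06,0,0,0],[0,0,-0.06,0,0,0],[0,0,-0.06,0,0,0],[0,0,-0.05,0,0,0],[0,0,-0.01,0,0,0],[0,0,0,0,0,0]]'
python3 - <<'E'
from h import *
a=np.radians(-16.35); A=np.array([[np.cos(a),-np.sin(a)],[np.sin(a),np.cos(a)]])
i=snap("scene","s5")
cv2.imwrite('pics/c5.png',cv2.resize(i[150:290,270:430],None,fx=4,fy=4,interpolation=2)[:,:,::-1])
for c in("scene",):
    for m in mark_of(c,"bracket")[:4]:
        P=w(c,m["location"]);print(round(m["conf"],2),P.round(1),(A.T@(P[:2]-[539.6,92.9])).round(1))
for y in (119,180): print(y,(A@[51,y]+[539.6,92.9]).round(1))
for q in [(28,125.5,138),(73,125.5,138)]: print(q,proj("scene",np.r_[A@q[:2]+[539.6,92.9],q[2]]).round(1))
go(*(A@[51,185]+[539.6,92.9]),230)
E
```

```text
clock: 13.45
tcp_pos: [508.8, 102.7, 231.6]
eef_rot: [[0.282, 0.959, 0.001], [0.959, -0.282, 0.0], [0.0, 0.001, -1.0]]
ft_force: [-0.0, -1.2, -0.8]
width: 42.5
grip_force: 0.0
clock: 14.12
tcp_pos: [508.6, 102.7, 384.7]
eef_rot: [[0.282, 0.959, 0.006], [0.959, -0.282, 0.001], [0.002, 0.005, -1.0]]
ft_force: [-0.1, -0.3, 0.1]
width: 42.7
grip_force: 0.0
0.85 [562.3  90.2  12.1] [22.6  3.8]
0.67 [ 476.4 -135.3   -2.2] [   3.6 -236.8]
0.67 [ 5.082e+02 -3.680e+02  5.000e-01] [  99.6 -451.1]
0.32 [522.1 100.4  18. ] [-18.9   2.3]
119 [622.  192.7]
180 [639.2 251.3]
(28, 125.5, 138) [366.6 242.2]
(73, 125.5, 138) [346.9 247.3]
grasp [508.4 102.6 225.5] yaw -16.36 shift total [ 0.3689  0.1672 -0.0092] F [ 0.7  0.5 -0.3] t 14.2167
```

View pics/c5.png

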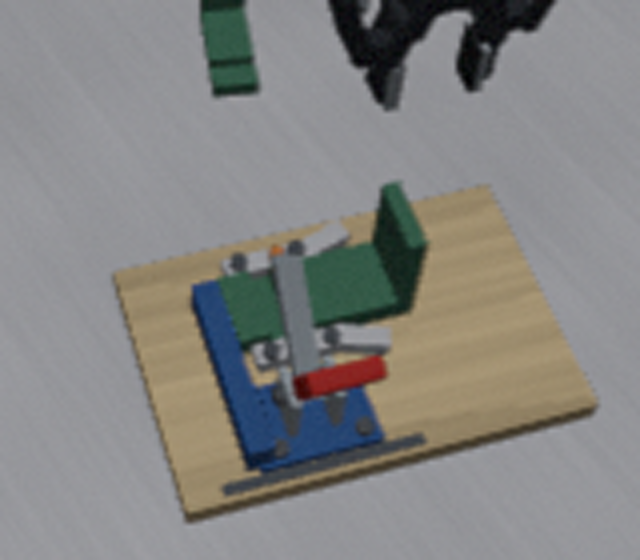

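The crop shows the bracket seated against the blue stop, under the open lever arm. The red paddle centre at (342,378) agrees with my prediction. I go round behind the paddle with the fingers shut.

```bash
python3 -m handwheel '[[0.02,0.01,0,0,0,0],[0.035,0.018,0,0,0,0],[0.04,0.02,0,0,0,0],[0.04,0.02,0,0,0,0],[0.04,0.02,0,0,0,0],[0.04,0.02,0,0,0,0],[0.04,0.02,0,0,0,0],[0.04,0.02,0,0,0,0],[0.024,0.014,0,0,0,0],[0.01,0.005,0,0,0,0],[0,0,0,0,0,0],[0,0,0,0,0,0]]' 1
python3 - <<'E'
from h import *
a=np.radians(-16.35); A=np.array([[np.cos(a),-np.sin(a)],[np.sin(a),np.cos(a)]])
go(*(A@[51,165]+[539.6,92.9]),138)
E
```

```text
clock: 15.22
tcp_pos: [635.0, 237.2, 379.6]
eef_rot: [[0.282, 0.96, -0.002], [0.96, -0.282, -0.001], [-0.002, -0.002, -1.0]]
ft_force: [-0.6, 0.1, 0.3]
width: 0.2
grip_force: 0.0
grasp [634.7 237.  224.6] yaw -16.35 shift total [0.0002 0.001  0.1732] F [-0.6  0.1  0.3] t 15.2167
```

```bash
python3 -m handwheel '[[0,0,0.02,0,0,0],[0,0,0.04,0,0,0],[0,0,0.04,0,0,0],[0,0,0.04,0,0,0],[0,0,0.023,0,0,0],[0,0,0.01,0,0,0],[0,0,0,0,0,0],[0,0,0,0,0,0]]' | grep -E "tcp|ft"
python3 -m handwheel '[[-0.008,0,0,0,0,0],[-0.01,0,0,0,0,0],[-0.01,0,0,0,0,0],[-0.006,0,0,0,0,0],[0,0,0,0,0,0],[0,0,0,0,0,0]]'| grep -E "tcp|ft"
```

```text
tcp_pos: [635.0, 236.8, 295.6]
ft_force: [-0.3, -0.2, 1.5]
tcp_pos: [630.2, 220.4, 295.0]
ft_force: [0.1, 0.9, 0.2]
```

```bash
python3 -m handwheel '[[-0.003,0,0,0,0,0],[-0.003,0,0,0,0,0],[-0.003,0,0,0,0,0],[-0.003,0,0,0,0,0],[0,0,0,0,0,0]]'| grep -E "tcp|ft"
python3 -m handwheel '[[-0.002,0,0,0,0,0],[-0.002,0,0,0,0,0],[0,0,0,0,0,0]]'| grep -E "tcp|ft"
python3 -m handwheel '[[-0.002,0,0,0,0,0],[-0.002,0,0,0,0,0],[0,0,0,0,0,0]]'| grep -E "tcp|ft"
```

```text
tcp_pos: [628.5, 214.7, 294.6]
ft_force: [0.1, 0.3, 0.1]
tcp_pos: [627.9, 212.9, 294.7]
ft_force: [0.9, -0.4, 0.8]
tcp_pos: [627.4, 211.7, 294.8]
ft_force: [1.2, 4.3, -0.4]
```

```bash
for i in 1; do python3 -m handwheel '[[-0.002,0,0,0,0,0],[-0.002,0,0,0,0,0],[0,0,0,0,0,0]]'| grep -E "tcp|ft"; done
```

```text
tcp_pos: [626.9, 210.2, 295.5]
ft_force: [2.0, 4.7, 0.5]
```

```bash
for i in 1; do python3 -m handwheel '[[-0.002,0,0,0,0,0],[-0.002,0,0,0,0,0],[0,0,0,0,0,0]]'| grep -E "tcp|ft"; done
```

```text
tcp_pos: [626.3, 208.5, 296.2]
ft_force: [1.2, 5.8, 2.4]
```

```bash
for i in 1; do python3 -m handwheel '[[-0.003,0,0,0,0,0],[-0.003,0,0,0,0,0],[0,0,0,0,0,0]]'| grep -E "tcp|ft"; done
```

```text
tcp_pos: [625.4, 206.0, 297.3]
ft_force: [0.5, 6.5, 5.8]
```

```bash
for i in 1; do python3 -m handwheel '[[-0.003,0,-0.002,0,0,0],[-0.003,0,-0.002,0,0,0],[-0.003,0,-0.002,0,0,0],[0,0,0,0,0,0]]'| grep -E "tcp|ft"; done
```

```text
tcp_pos: [624.1, 201.1, 299.8]
ft_force: [0.6, 5.2, 4.8]
```

```bash
for i in 1; do python3 -m handwheel '[[-0.003,0,-0.0015,0,0,0],[-0.003,0,-0.0015,0,0,0],[-0.003,0,-0.0015,0,0,0],[0,0,0,0,0,0]]'| grep -E "tcp|ft"; done
```

```text
tcp_pos: [622.8, 196.5, 301.7]
ft_force: [0.4, 5.4, 3.5]
```

```bash
for i in 1; do python3 -m handwheel '[[-0.003,0,-0.001,0,0,0],[-0.003,0,-0.001,0,0,0],[-0.003,0,-0.001,0,0,0],[-0.003,0,-0.001,0,0,0],[0,0,0,0,0,0]]'| grep -E "tcp|ft"; done
```

```text
tcp_pos: [621.2, 190.0, 302.7]
ft_force: [0.9, 3.4, 2.2]
```

```bash
for i in 1; do python3 -m handwheel '[[-0.003,0,-0.0005,0,0,0],[-0.003,0,-0.0005,0,0,0],[-0.003,0,-0.0005,0,0,0],[-0.003,0,-0.0005,0,0,0],[0,0,0,0,0,0]]'| grep -E "tcp|ft"; done
```

```text
tcp_pos: [619.4, 183.6, 302.5]
ft_force: [0.3, 0.7, 1.6]
```

```bash
for i in 1; do python3 -m handwheel '[[-0.003,0,-0.0005,0,0,0],[-0.003,0,-0.0005,0,0,0],[-0.003,0,0,0,0,0],[-0.003,0,0,0,0,0],[0,0,0,0,0,0]]'| grep -E "tcp|ft"; done
```

```text
tcp_pos: [617.7, 178.0, 303.1]
ft_force: [-0.0, 0.3, -0.2]
```

```bash
for i in 1; do python3 -m handwheel '[[-0.003,0,0,0,0,0],[-0.003,0,0,0,0,0],[-0.003,0,0,0,0,0],[-0.003,0,0,0,0,0],[0,0,0,0,0,0]]'| grep -E "tcp|ft"; done
```

```text
tcp_pos: [616.1, 172.4, 303.3]
ft_force: [-1.0, 0.1, -0.1]
```

```bash
python3 -m handwheel '[[0.01,0,0,0,0,0],[0.02,0,0,0,0,0],[0.02,0,0,0,0,0],[0.02,0,0,0,0,0],[0.02,0,-0.02,0,0,0],[0.01,0,-0.06,0,0,0],[0,0,-0.06,0,0,0],[0,0,-0.02,0,0,0],[0,0,0,0,0,0],[0,0,0,0,0,0]]' | grep -E "tcp|ft"
python3 - <<'E'
from h import *
i=snap("scene","s6")
a=np.radians(-16.35); A=np.array([[np.cos(a),-np.sin(a)],[np.sin(a),np.cos(a)]])
c=cv2.resize(i[130:290,250:430],None,fx=4,fy=3.6,interpolation=2)
# paddle tip centre for locked/unlocked angles, handle r=95
for th in(.65,.8,.95):
    l=th-.45; q=proj("scene",np.r_[A@[51,75-100*np.sin(l)]+[539.6,92.9],49+100*np.cos(l)]); print(th,q.round(1))
r=(i[...,0].astype(int)>110)&(i[...,1]<60)&(i[...,2]<60); r[:, :300]=0;r[:,400:]=0; print(np.argwhere(r)[:,::-1].mean(0),r.sum())
cv2.imwrite('pics/c6.png',c[:,:,::-1])
E
```

```text
tcp_pos: [630.3, 221.4, 383.5]
ft_force: [-0.0, -0.5, -0.3]
0.65 [346.1 216.2]
0.8 [343.9 212.1]
0.95 [341.9 208.9]
[343.5 212. ] 2
```

View pics/c6.png

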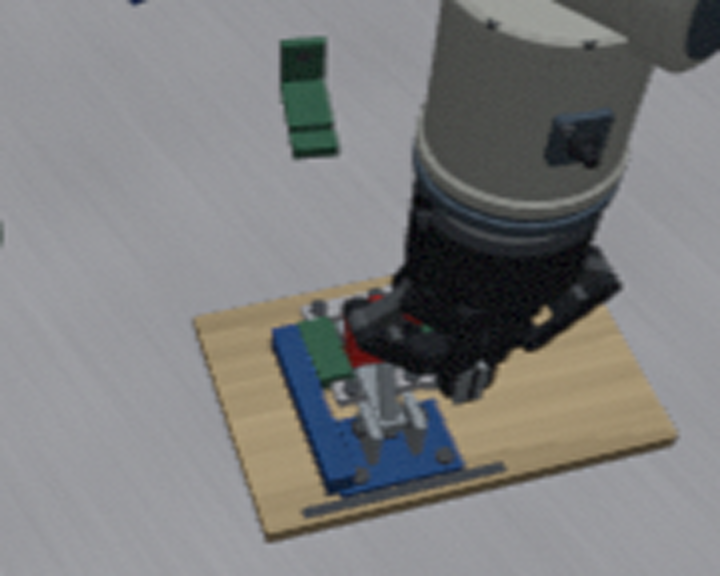

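The lever has snapped over: the paddle, at (370,335), now leans over the plate, partly hidden by the gripper. I back away for a clear view and check the angle.

```bash
python3 -m handwheel '[[0.03,0,-0.03,0,0,0],[0.05,0,-0.02,0,0,0],[0.05,0,0,0,0,0],[0.05,0,0,0,0,0],[0.05,0,0,0,0,0],[0.03,0,0,0,0,0],[0.01,0,0,0,0,0],[0,0,0,0,0,0],[0,0,0,0,0,0]]' | grep -E "clock|tcp|ft"
python3 - <<'E'
from h import *
a=np.radians(-16.35); A=np.array([[np.cos(a),-np.sin(a)],[np.sin(a),np.cos(a)]])
out=[]
for cam,(v0,u0) in (("scene",(160,280)),("top",(140,215))):
    i=get_image(cam); c=cv2.resize(i[v0:v0+130,u0:u0+130],None,fx=3,fy=3,interpolation=2)
    for th,col in((.65,(255,255,0)),(.8,(255,255,255)),(.95,(0,255,255))):
        l=th-.45
        for x in(28.5,73.5):
            q=proj(cam,np.r_[A@[x,75-102*np.sin(l)]+[539.6,92.9],49+102*np.cos(l)]); cv2.circle(c,tuple(int(k) for k in (q-[u0,v0]+.5)*3),2,col,-1)
    out.append(c)
cv2.imwrite('pics/c7.png',np.hstack(out)[:,:,::-1])
E
```

```text
clock: 22.02
tcp_pos: [668.5, 349.9, 406.6]
ft_force: [0.1, -0.1, 0.5]
```

View pics/c7.png

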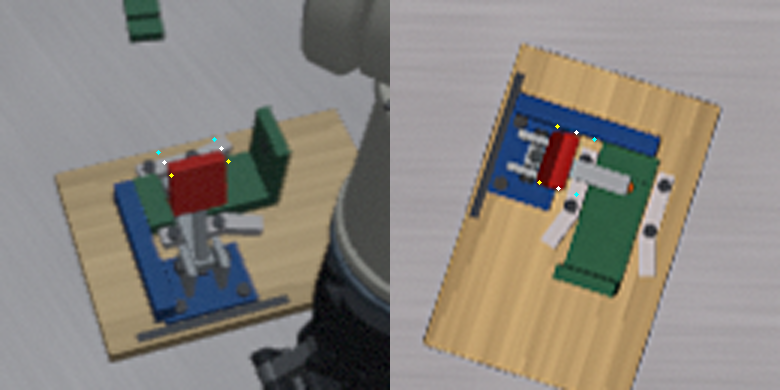

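The paddle's top edge lies near the 0.8 (white) marks, but the paddle's thickness blurs the comparison. I fit the angle from the red mask's extreme edge.

```bash
python3 - <<'E'
from h import *
a=np.radians(-16.35); A=np.array([[np.cos(a),-np.sin(a)],[np.sin(a),np.cos(a)]])
for cam in("scene","top"):
    i=get_image(cam).astype(int)
    r=((i[...,0]>80)&(i[...,1]<.45*i[...,0])&(i[...,2]<.45*i[...,0])).astype(np.uint8); m=np.zeros_like(r)
    if cam=="scene": m[195:240,325:365]=1
    else: m[170:210,380-180:410]=1; m[:,:380-170]=0; m[:,290:]=0
    r*=m
    n,l,st,_=cv2.connectedComponentsWithStats(r); k=1+st[1:,4].argmax(); p=np.argwhere(l==k)[:,::-1]; print(cam,st[k])
    o=np.array([st[k][0]-15,st[k][1]-15]); S=6
    ob=np.kron((l==k)[o[1]:o[1]+60,o[0]:o[0]+60].astype(np.uint8),np.ones((S,S),np.uint8))
    best=[]
    for dy in(0,2):
     for th in np.arange(.55,1.0,.025):
      for L in (30,35,40,45,50):
       for dx in(-2,0,2,4):
        t=th-.45; B=[]
        for x in(-22.5,22.5):
            for s in(102-L,102):
                for h in(-7,7):
                    y=75+dy-s*np.sin(t)+h*np.cos(t); z=49+s*np.cos(t)+h*np.sin(t)
                    B.append(proj(cam,np.r_[A@[51+dx+x,y]+[539.6,92.9],z]))
        im=np.zeros_like(ob); cv2.fillConvexPoly(im,cv2.convexHull(((np.array(B)-o+.5)*S).astype(np.int32)),1)
        best.append(((im!=ob).sum()/S/S,round(th,3),L,dx,dy))
    for d in(0,2): print(sorted(b for b in best if b[4]==d)[:4])
E
```

```text
scene [336 211  19  21 318]
[(np.float64(58.44444444444445), np.float64(0.7), 40, 0, 0), (np.float64(59.833333333333336), np.float64(0.7), 40, 2, 0), (np.float64(61.72222222222222), np.float64(0.7), 40, -2, 0), (np.float64(64.69444444444444), np.float64(0.675), 40, 2, 0)]
[(np.float64(55.0), np.float64(0.725), 40, 0, 2), (np.float64(57.30555555555555), np.float64(0.725), 40, 2, 2), (np.float64(58.44444444444445), np.float64(0.725), 40, -2, 2), (np.float64(66.44444444444444), np.float64(0.7), 40, 0, 2)]
top [264 184  14  19 145]
[(np.float64(42.888888888888886), np.float64(0.775), 30, -2, 0), (np.float64(43.138888888888886), np.float64(0.775), 30, 0, 0), (np.float64(43.52777777777778), np.float64(0.775), 35, -2, 0), (np.float64(44.138888888888886), np.float64(0.775), 35, 0, 0)]
[(np.float64(45.94444444444445), np.float64(0.8), 30, -2, 2), (np.float64(46.55555555555555), np.float64(0.8), 30, 0, 2), (np.float64(47.97222222222222), np.float64(0.8), 35, -2, 2), (np.float64(48.138888888888886), np.float64(0.8), 35, 0, 2)]
```

```bash
python3 - <<'E'
from h import *
a=np.radians(-16.35); A=np.array([[np.cos(a),-np.sin(a)],[np.sin(a),np.cos(a)]])
def fit(i,cam,box,ths):
    i=i.astype(int); u0,v0,u1,v1=box
    r=((i[...,0]>70)&(i[...,1]<.5*i[...,0])&(i[...,2]<.5*i[...,0])).astype(np.uint8); m=np.zeros_like(r); m[v0:v1,u0:u1]=1; r*=m
    n,l,st,_=cv2.connectedComponentsWithStats(r); k=1+st[1:,4].argmax()
    o=np.array([st[k][0]-15,st[k][1]-15]); S=6
    ob=np.kron((l==k)[o[1]:o[1]+60,o[0]:o[0]+60].astype(np.uint8),np.ones((S,S),np.uint8)); best=[]
    for th in ths:
      for L in (34,38,42):
       for dx in(-2,1,4):
        for hh in (102,105):
         t=th-.45; B=[]
         for x in(-22.5,22.5):
            for s in(hh-L,hh):
                for h in(-7,7):
                    B.append(proj(cam,np.r_[A@[51+dx+x,76-s*np.sin(t)+h*np.cos(t)]+[539.6,92.9],49+s*np.cos(t)+h*np.sin(t)]))
         im=np.zeros_like(ob); cv2.fillConvexPoly(im,cv2.convexHull(((np.array(B)-o+.5)*S).astype(np.int32)),1)
         best.append((round((im!=ob).sum()/S/S,1),round(float(th),3),L,dx,hh))
    print(cam,st[k].tolist(),sorted(best)[:3])
rd=lambda n:cv2.imread(f'pics/{n}.png')[:,:,::-1]
op=np.arange(-.2,.2,.025); cl=np.arange(.55,1,.025)
fit(rd("s5"),"scene",(330,225,380,265),op); fit(rd("top0"),"top",(225,165,262,205),op)
fit(get_image("scene"),"scene",(325,195,365,240),cl); fit(get_image("top"),"top",(250,170,290,210),cl)
E
```

```text
scene [344, 239, 22, 10, 120] [(np.float64(41.3), -0.025, 34, -2, 102), (np.float64(41.6), -0.025, 34, 1, 102), (np.float64(43.5), -0.025, 34, 1, 105)]
top [236, 175, 19, 21, 267] [(np.float64(29.5), 0.025, 38, -2, 102), (np.float64(31.1), 0.025, 42, -2, 105), (np.float64(34.4), 0.05, 38, -2, 105)]
scene [336, 211, 19, 21, 325] [(np.float64(51.4), 0.725, 42, 1, 102), (np.float64(53.2), 0.725, 42, -2, 102), (np.float64(54.6), 0.675, 42, 1, 105)]
top [264, 184, 14, 19, 177] [(np.float64(23.6), 0.775, 38, -2, 105), (np.float64(23.9), 0.775, 34, -2, 102), (np.float64(25.0), 0.775, 34, -2, 105)]
```

Both fits come out near 0.75, too close to 0.65 to be sure. I feel the paddle's position gently from behind: contact is expected at TCP jig y of about 68 if locked, or about 79 if it sits on the plate.

```bash
python3 -m handwheel '[[-0.03,0,0,0,0,0],[-0.05,0,0,0,0,0],[-0.06,0,0,0,0,0],[-0.06,0,0,0,0,0],[-0.06,0,0,0,0,0],[-0.05,0,0,0,0,0],[-0.025,0,0,0,0,0],[-0.005,0,0,0,0,0],[0,0,0,0,0,0]]' | grep -E "tcp|ft"
python3 -m handwheel '[[0,0,0.02,0,0,0],[0,0,0.04,0,0,0],[0,0,0.05,0,0,0],[0,0,0.05,0,0,0],[0,0,0.04,0,0,0],[0,0,0.02,0,0,0],[0,0,0.003,0,0,0],[0,0,0,0,0,0],[0,0,0,0,0,0]]' | grep -E "tcp|ft"
cat >> h.py <<'E'
def jy():
    s=arm.sense(); d=s["tcp_pos"][:2]-[539.6,92.9]; b=np.radians(-16.35)
    print("jig",(d@[np.cos(b),np.sin(b)]).round(1),(d@[-np.sin(b),np.cos(b)]).round(1),"z",s["tcp_pos"][2].round(1),"F",s["ft_force"].round(1))
E
python3 -c "
from h import *
jy()"
```

```text
tcp_pos: [620.3, 186.7, 409.1]
ft_force: [-0.2, -0.7, 0.6]
tcp_pos: [620.7, 187.8, 298.3]
ft_force: [0.7, -0.1, -0.1]
jig 51.1 113.8 z 298.3 F [ 0.7 -0.1 -0.1]
```

```bash
python3 -m handwheel '[[-0.01,0,0,0,0,0],[-0.02,0,0,0,0,0],[-0.015,0,0,0,0,0],[-0.01,0,0,0,0,0],[-0.005,0,0,0,0,0],[0,0,0,0,0,0],[0,0,0,0,0,0]]' >/dev/null; python3 -c "
from h import *
jy()"; python3 -m handwheel '[[-0.002,0,0,0,0,0],[-0.002,0,0,0,0,0],[-0.002,0,0,0,0,0],[0,0,0,0,0,0]]' >/dev/null; python3 -c "
from h import *
jy()"; python3 -m handwheel '[[-0.002,0,0,0,0,0],[-0.002,0,0,0,0,0],[0,0,0,0,0,0]]' >/dev/null; python3 -c "
from h import *
jy()"
```

```text
jig 51.0 82.9 z 297.1 F [-0.3 -0.6 -1.5]
jig 50.9 80.2 z 296.8 F [-0.2 -0.  -0.9]
jig 51.0 78.1 z 296.9 F [-0.4  0.9 -0.9]
```

```bash
python3 -m handwheel '[[-0.002,0,0,0,0,0],[-0.002,0,0,0,0,0],[0,0,0,0,0,0]]' >/dev/null; python3 -c "
from h import *
jy()"
```

```text
jig 51.0 76.0 z 296.9 F [-0.1 -0.4  0.3]
```

```bash
python3 -m handwheel '[[-0.002,0,0,0,0,0],[-0.002,0,0,0,0,0],[0,0,0,0,0,0]]' >/dev/null; python3 -c "
from h import *
jy()"
```

```text
jig 51.0 74.0 z 297.0 F [ 0.6 -0.3 -0.3]
```

```bash
python3 -m handwheel '[[-0.002,0,0,0,0,0],[-0.002,0,0,0,0,0],[0,0,0,0,0,0]]' >/dev/null; python3 -c "
from h import *
jy()"
```

```text
jig 51.0 72.0 z 296.9 F [-0.3  1.1 -1.3]
```

```bash
python3 -m handwheel '[[-0.002,0,0,0,0,0],[-0.002,0,0,0,0,0],[0,0,0,0,0,0]]' >/dev/null; python3 -c "
from h import *
jy()"
```

```text
jig 51.0 70.0 z 296.9 F [-0.3 -0.4  0.3]
```

```bash
python3 -m handwheel '[[-0.002,0,0,0,0,0],[-0.002,0,0,0,0,0],[0,0,0,0,0,0]]' >/dev/null; python3 -c "
from h import *
jy()"
```

```text
jig 51.0 68.0 z 297.0 F [-0.3 -0.2  0.7]
```

The paddle is free at 68 mm, so the angle is at least about 0.78 and the lever is locked. I retreat and hand in.

```bash
python3 -m handwheel '[[0.01,0,0,0,0,0],[0.03,0,0,0,0,0],[0.04,0,0,0,0,0],[0.04,0,-0.02,0,0,0],[0.03,0,-0.05,0,0,0],[0.02,0,-0.05,0,0,0],[0,0,-0.03,0,0,0],[0,0,0,0,0,0],[0,0,0,0,0,0],[0,0,0,0,0,0],[0,0,0,0,0,0]]' | grep -E "clock|tcp|ft"
python3 -c "
from h import *
print(arm.hand_in())"
```

```text
clock: 27.15
tcp_pos: [631.6, 225.5, 369.5]
ft_force: [-0.3, 0.5, 0.1]
the job is handed in; nothing more can be done
None
```

The job is handed in at about 27 s: the bracket is home against the stop, and a touch check puts the red lever at about 0.78 rad or more, so it reads as locked in the groove; the arm is clear, but I got no verdict back from the judge.

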